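# Hold the jar warmer's lid open

### The job

The jars in the warmer are ready for filling. With the lid still shut, slide the heat control down to the long keep-warm line across its scale, then lift the lid by its handle and hold it open at 50 degrees so that a colleague can take the jars out: the lid falls shut if it is let go, so finish while still holding it there by the handle, and leave the heat control on the line. Do not disturb the jars and other things standing around.

Things in the scene. Friction and masses are not known exactly. Their poses are not given: they have to be found in the camera images.
- warmer: The jar warmer, a stainless dry-heat cabinet fixed to the table: the part under the lid is 240 mm deep (x) by 350 mm wide (y); its control head, 125 mm wide, adjoins it on the right, from y = -181 to y = -306 mm, with its level top 150 mm above the table. Origin on the table under the centre of the well; x points from the front (robot side) to the back, where the lid is hinged, y to the left, z up.
- lid (a joint): Angle of the warmer's lid in rad, 0 = shut, growing as its front edge rises; hinged along the back (the hinge axis is parallel to the warmer's y), hinge stop at 1.4. Steel sheet, 346 mm wide, its front edge 215 mm from the hinge, lid and handle 0.5 to 0.75 kg; no spring, catch or stay: it falls shut from any angle. 50 degrees is 0.873.
- hinge (a point): Point on the lid's hinge axis at the middle of its width, fixed on the warmer 156 mm above the table; axes as the warmer's.
- handle: The lid's steel bow handle, upright on the lid near its front edge: a round bar 12 mm thick parallel to the warmer's y, 104 mm straight between two legs, its axis 45 mm above the lid's top. Origin on the bar's axis at mid-length: with the lid shut, 170 mm in front of the hinge axis and 52 mm above it. Axes turn with the lid (the warmer's when shut); z is the lid's upward normal.
- heat (a joint): Position of the heat control in m along its slot: 0 = front stop (lowest heat), growing towards the back to 0.09 (highest heat). The keep-warm line is at 0.0225. It stays where it is left; about 1.5 N moves it.
- heat_top (a point): Centre of the top of the heat control's grip: a black upright block 14 mm wide (y) by 18 mm (x) and 32 mm high, standing in a slot that runs front to back (warmer's x) on top of the control head. Its foot is 152 mm above the table; axes as the warmer's.
- keep_warm (a point): The middle of the keep-warm line, where the line crosses the slot, 152 mm above the table: the single long dark line right across the 80 mm wide aluminium scale plate (the other ticks are 12 mm long, and a grey wedge widens towards high heat). The control is set when the middle of its grip stands on this line; axes as the warmer's.
- jar1: Capped jar of jam, 72 mm across, 85 mm high; origin at the centre of its underside. To be left alone.
- jar2: Capped jar of jam like jar1. To be left alone.
- jar3: Capped jar of jam like jar1. To be left alone.
- funnel: Steel jam funnel standing mouth down, 104 mm across at the foot, 75 mm high; origin at the centre of its underside. To be left alone.
- caps: Stack of three metal jar caps, 66 mm across, 41.5 mm high, standing on the back half of the warmer's control head; origin at the centre of its underside. To be left alone.
- jug: Clear measuring jug, 120 mm across the rim, 165 mm high, with a white handle; origin at the centre of its underside. To be left alone.

How it is judged:
On the way, in this order (a step that is already met when the one before it is completed fails the run):
1. the heat control stands on the keep-warm line, the lid still shut (value of joint heat between 0.0165 and 0.0285 m and value of joint lid below 0.1 rad), for 0.3 s.
2. the lid is lifted by its handle (value of joint lid above 0.3 rad and contact force between the fingers and handle above 0.5 N), for 0.1 s.
At the end, for the whole second after the job is handed in: The lid stands still at 50 degrees, give or take 6 degrees, held by the fingers on its handle, and the middle of the heat control's grip is within 6 mm of the keep-warm line (value of joint lid between 0.7677 and 0.9777 rad and velocity of joint lid between -0.1 and 0.1 rad/s and contact force between the fingers and handle above 0.5 N and value of joint heat between 0.0165 and 0.0285 m); the arm keeps its last pose, push and grip.
It fails at once if a jar, the funnel, the caps or the jug is pushed more than 30 mm from its place (distance of any of jar1, jar2, jar3, funnel, caps, jug from where it was at the start of the episode above 0.03 m).
It also fails if it takes over 48 s, if anything falls off the work surface, if the arm or the gripper's body presses on something with over 40 N, if the wrist force passes 120 N, or if a joint passes its speed limit or range.

### The arm

A 6-joint arm with a two-finger parallel gripper is mounted at the origin on the work surface. World frame = base frame: x ahead of the robot, y to its left, z up, the work surface at z = 0. Lengths are in m, angles in rad, forces in N, time in s.
With the tool pointing down it reaches from about 0.25 to 0.8 m from the base axis. Payload 3.9 kg.
Tool frame: the origin (TCP) lies on the mounting face of the last link; the fingertips stand 173 mm ahead of it and the grasp point (between the pads) lies 155 mm ahead of it; z points along the fingers, y is the line along which they close (so a half turn about z gives the same grasp; the last joint's range is limited). The gripper opens to 85 mm and grips with 20 to 120 N. Pads are 22 mm wide; open, the fingers measure 114 mm over their backs; the gripper's body (76 mm by 85 mm) begins 54 mm behind the grasp point. The pads swing forward as they close: fully open they stand 13 mm farther back than shut.
Start: joints at [1.192, 0.26, -0.138, 1.173, 0, 1.571], TCP at [0.194, 0.488, 0.405] pointing down, gripper open.
Joint ranges: [-2.78, 2.78], [-0.83, 1.72], [-1.28, 1.37], [-1.9, 2.12], [-1.57, 1.48], [-3.14, 3.14]. Speed limits (rad/s): [2.57, 2.57, 3.14, 3.14, 3.14, 3.14].

### API

Orientations are given as a unit quaternion [w, x, y, z].
In Python, from plant import arm gives the robot as it stands. The module is installed in compiled form; this text tells all that it offers.
- The arm moves only by the tool jog_arm, never from a script. Its argument "deltas" is a list of rows, each an object with "offset": the shift along the tool's x, y, z in mm, a list of three; "twist": the turn about the tool's z in degrees. A call has 1 to 10 rows; each row shifts and turns the commanded pose from where the row before left it, along the tool's axes as they then stand; what a row does not reach is not made up. A row lasts 1/8 s, in which the tool goes at most 62.5 mm and 10.7 degrees, less where a joint would pass 70% of its speed; a pose out of reach is approached as far as the arm can. A call with a gripper value outside its range is refused whole. "gripper" is the closure, from -1 (fully open) to 1 (shut), so that 0 is half open, set as the call begins (left out, the last holds). The fingers move at their own pace and stop on an object; "force" is the grip in N (left out, the last holds). Time passes only in rows, so rows that do not move let the fingers close. It gives the time, the measured TCP pose, the force, the opening and the grip force at its end, in the units of the state.
- arm.observe(): the state, without advancing time (a new reading comes with each control period).
- arm.read_camera(name): name is "scene" or "top" or "wrist"; returns a dict with "pixels" (480x640x3 uint8, red, green, blue), "fx", "fy", "cx", "cy" (pixels), "dist_coeffs" ([k1, k2, p1, p2, k3] as OpenCV has them; the pictures are not rectified), "world_from_camera" (4x4, takes a point from camera to world coordinates). Camera axes: x right, y down, z forward; pixel columns grow to the right and rows downward; lengths in m; the calibration is good to about 2 mm. A picture is of the moment at which its call begins. There is no depth.
- arm.close_job(): hands the job in; it is judged then, once.
Trained networks look in the newest picture that a camera, given by its name, has taken for a name from the list of things; names that differ only in an ending like _2 or _b are one class to them, and where a whole thing is asked for, a point or a joint stands for the part that bears it (a point fixed in the world has none). Each returns a list of dicts, best first, with "conf" (0 to 1); they miss things now and then, are a little off and sometimes report something else, mostly with a low value. They report only what shows in the picture. A call takes as long as a camera call.
- arm.trace(camera, name): "pixels" (480x640 bool, what is visible of it) and "point" ([column, row] as shares, 0 to 1, of the picture: columns of its width, rows of its height, amid what is visible of it).
- arm.landmark_of(camera, name): "point" ([column, row] as shares, 0 to 1, of the picture: columns of its width, rows of its height: a listed point, or the origin of a listed thing).
The state is a dict: "t": time; "q": joint angles; "qvel": joint speeds; "effort": joint torques, N m; "position": TCP position; "ee_rot": TCP orientation; "contact_force": force on the tool from outside, world axes, zero at the start; "moment": the same for the moment, N m; "finger_gap": opening from 0.0 (shut) to 1.0 (fully open); "finger_force": force on a finger pad.
Only numpy, scipy, OpenCV 4.12 (cv2) and the standard library are available. Lean on these libraries where they do the work, as an engineer would, in place of code of your own. Each camera call takes 0.05 s, during which the arm holds its last target. There are 200 camera calls.

## Working session

There is one attempt and no reset: what is moved stays moved. The work goes in short steps, Python scripts to look and compute and a tool call to move; the robot and the scene stay as the last step left them, time stands still between calls to the robot, and variables do not carry over. Pictures are saved under pics/ and viewed, at most 10 in all, crops included, and the job is handed in when it is done.

Besides the shell and the picture viewer there is one more tool, called after ">>>" as name([rows], argument=value, ...), one row to a line, values as JSON. jog_arm: Moves the arm, as the interface text tells. Its arguments: {"type":"object","properties":{"deltas":{"type":"array"},"gripper":{"type":"number"},"force":{"type":"number"}},"required":["deltas"]}

```bash
mkdir -p pics
cat > h.py <<'E'
import numpy as np, cv2
from plant import arm
def ray(c,pt):
    K=np.array([[c['fx'],0,c['cx']],[0,c['fy'],c['cy']],[0,0,1]])
    p=np.array([[[pt[0]*640,pt[1]*480]]],float)
    u=cv2.undistortPoints(p,K,np.array(c['dist_coeffs'],float))[0,0]
    T=np.array(c['world_from_camera']); d=T[:3,:3]@np.array([u[0],u[1],1]); return T[:3,3],d/np.linalg.norm(d)
def atz(r,z): o,d=r; return o+d*(z-o[2])/d[2]
def tri(rs):
    A=sum(np.eye(3)-np.outer(d,d) for o,d in rs); b=sum((np.eye(3)-np.outer(d,d))@o for o,d in rs); return np.linalg.solve(A,b)
def save(c,n): cv2.imwrite('pics/'+n,c['pixels'][:,:,::-1])
def proj(c,P):
    K=np.array([[c['fx'],0,c['cx']],[0,c['fy'],c['cy']],[0,0,1]]); T=np.linalg.inv(np.array(c['world_from_camera']))
    return cv2.projectPoints(np.array(P,float).reshape(-1,1,3),cv2.Rodrigues(T[:3,:3])[0],T[:3,3],K,np.array(c['dist_coeffs'],float))[0][:,0]
E
python3 - <<'E'
from h import *
np.set_printoptions(precision=4,suppress=True)
s=arm.observe(); print(s['t'],s['position'],s['ee_rot'],s['finger_gap'])
cs={n:arm.read_camera(n) for n in('scene','top')}
for n,c in cs.items(): save(c,n+'0.png'); print(n,np.array(c['world_from_camera'])[:3,3])
for k in['warmer','hinge','handle','heat_top','keep_warm','caps','jug','funnel','jar1']:
    rs=[]
    for n,c in cs.items():
        l=arm.landmark_of(n,k)
        for e in l[:3]: print(k,n,round(e['conf'],2),np.array(e['point'])*[640,480])
        if l: rs.append(ray(c,l[0]['point']))
    if len(rs)==2: print('  ->',tri(rs))
E
```

```text
0.0 [0.194  0.4874 0.4039] [-0.0002  0.1883  0.9821 -0.001 ] 1.0010146222719778
scene [ 1.0549 -0.7716  0.8995]
top [0.2873 0.1502 1.4317]
warmer scene 0.79 [303.808 306.48 ]
warmer top 0.49 [342.016 304.32 ]
  -> [ 0.4671  0.0801 -0.1308]
hinge scene 0.75 [331.328 285.888]
hinge scene 0.39 [262.912 340.992]
hinge top 0.69 [374.208 186.576]
hinge top 0.59 [368.896 245.808]
  -> [ 0.6823 -0.0244  0.1465]
handle scene 0.79 [284.8   244.416]
handle top 0.87 [370.816 249.888]
handle top 0.41 [260.096 198.384]
  -> [0.5181 0.0012 0.1987]
heat_top top 0.64 [473.984 226.8  ]
keep_warm scene 0.97 [217.024 310.992]
keep_warm top 0.7 [466.176 252.48 ]
  -> [ 0.5033 -0.2428  0.1535]
caps scene 0.75 [261.184 337.488]
caps top 0.61 [473.792 202.896]
  -> [ 0.6332 -0.2639  0.1556]
jug scene 0.64 [339.712 204.816]
jug top 0.98 [133.376 306.912]
  -> [ 0.4042  0.6037 -0.0228]
funnel scene 0.5 [281.92  238.608]
funnel top 0.75 [342.528 308.688]
  -> [0.4145 0.0845 0.1254]
jar1 scene 0.81 [377.472 272.496]
jar1 scene 0.69 [340.288 206.688]
jar1 scene 0.6 [206.528 407.712]
jar1 top 0.98 [261.632 199.584]
jar1 top 0.9 [508.992 240.192]
jar1 top 0.66 [258.816 256.176]
  -> [ 0.7015  0.2664 -0.0117]
```

View pics/scene0.png

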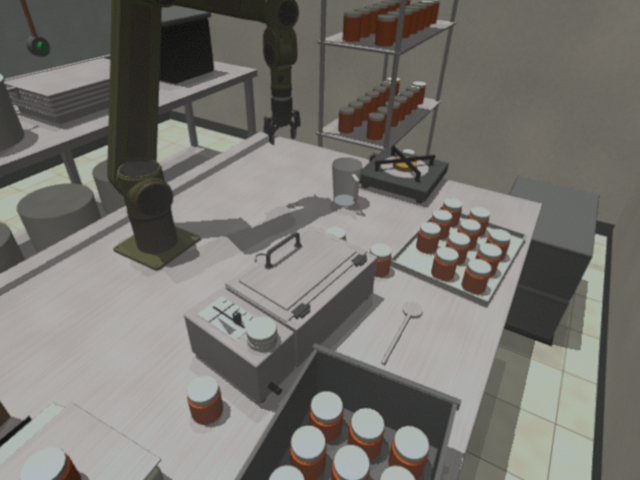

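View pics/top0.png

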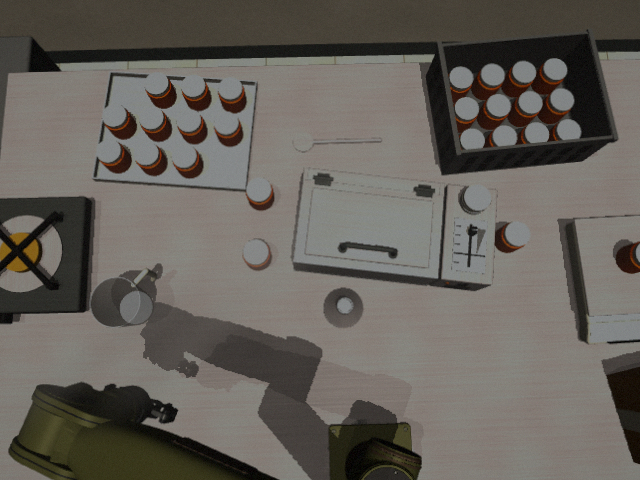

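The top view shows the warmer yawed about −6° (hinges at (323,178) and (425,189)). The bow handle is at (368,248), the grip at (473,229), the keep-warm line at (470,254), the caps at (476,199), and a jar to the right of the head at (513,236). The scene view agrees with this. I'll go near with the wrist camera next.

>>> jog_arm([
  {"offset":[0,0,-25],"twist":-7.9},
  {"offset":[0,0,-25],"twist":-7.8},
], gripper=0)

```text
t: 1.25
position: [0.1941, 0.4876, 0.455]
ee_rot: [-0.0, 0.05, 0.999, -0.0]
contact_force: [-0.2, 0.4, -0.3]
finger_gap: 0.604
finger_force: 0.0
```

>>> jog_arm([
  {"offset":[-30,-46,0],"twist":0},
  {"offset":[-30,-46,0],"twist":0},
  {"offset":[-30,-46,0],"twist":0},
  {"offset":[-30,-46,0],"twist":0},
  {"offset":[-30,-46,0],"twist":0},
  {"offset":[-30,-46,0],"twist":0},
  {"offset":[-30,-46,0],"twist":0},
  {"offset":[-30,-46,0],"twist":0},
  {"offset":[-30,-46,0],"twist":0},
  {"offset":[-30,-46,0],"twist":0},
])

```text
t: 2.5
position: [0.4449, -0.0029, 0.455]
ee_rot: [0.0, 0.053, 0.999, 0.0]
contact_force: [0.7, 1.1, -0.3]
finger_gap: 0.502
finger_force: 0.0
```

```bash
cat > look.py <<'E'
from h import *
import sys
np.set_printoptions(precision=4,suppress=True)
s=arm.observe(); print(s['t'],s['position'],s['ee_rot'],s['finger_gap'],s['q'])
c=arm.read_camera('wrist'); save(c,sys.argv[1]); print(np.array(c['world_from_camera']))
Z=dict(handle=.208,hinge=.156,heat_top=.184,keep_warm=.152)
for k in Z:
    for n in ('wrist',):
        for e in arm.landmark_of(n,k)[:2]: print(k,round(e['conf'],2),np.array(e['point'])*[640,480],atz(ray(c,e['point']),Z[k]))
E
python3 look.py w1.png
```

```text
2.5 [ 0.4449 -0.0029  0.455 ] [0.0005 0.0525 0.9986 0.0002] 0.501576655629241 [-0.0066  0.1036 -0.2051  1.2611  0.0003  0.0985]
[[ 0.105   0.9455  0.3082  0.3665]
 [ 0.9945 -0.0997 -0.0329  0.0038]
 [-0.0004  0.3099 -0.9508  0.4242]
 [ 0.      0.      0.      1.    ]]
handle 0.7 [338.368 342.384] [0.515  0.0018 0.208 ]
handle 0.16 [528.576 349.008] [0.5363 0.136  0.208 ]
heat_top 0.83 [ 38.784 394.8  ] [ 0.5606 -0.2561  0.184 ]
keep_warm 0.84 [ 49.984 320.016] [ 0.5072 -0.2488  0.152 ]
```

>>> jog_arm([
  {"offset":[-8,-48,5],"twist":0},
  {"offset":[-8,-48,5],"twist":0},
  {"offset":[-8,-48,5],"twist":0},
  {"offset":[-8,-48,5],"twist":0},
  {"offset":[-8,-48,5],"twist":0},
  {"offset":[0,0,0],"twist":0},
])

```text
t: 3.5
position: [0.4594, -0.2448, 0.4291]
ee_rot: [-0.0, 0.053, 0.999, 0.0]
contact_force: [-0.1, -0.5, -0.7]
finger_gap: 0.499
finger_force: 0.0
```

```bash
python3 look.py w2.png
```

```text
3.5 [ 0.4594 -0.2448  0.4291] [-0.0003  0.0531  0.9986  0.    ] 0.4988164206882543 [-0.4896  0.2434 -0.0969  1.231  -0.0002 -0.3832]
[[ 0.1063  0.9458  0.3067  0.3809]
 [ 0.9943 -0.1009 -0.0335 -0.238 ]
 [-0.0007  0.3086 -0.9512  0.3984]
 [ 0.      0.      0.      1.    ]]
hinge 0.96 [587.328 445.92 ] [ 0.6856 -0.0237  0.156 ]
heat_top 0.66 [324.48 381.12] [ 0.5592 -0.253   0.184 ]
keep_warm 0.57 [326.976 290.016] [ 0.5032 -0.245   0.152 ]
```

View pics/w2.png

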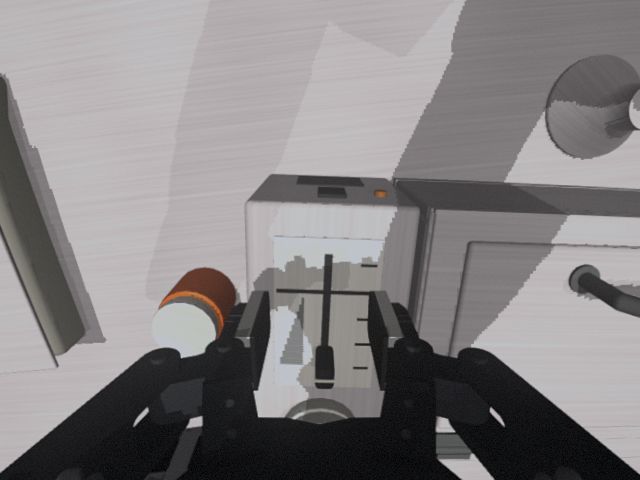

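The wrist view shows the slot running from (329,256) to (325,345), the long keep-warm line at row 292 (columns 277–370), and the grip top at about (324,381). I'll compute the yaw from these and cross-check the heights.

Run:
```python
from h import *
np.set_printoptions(precision=4,suppress=True)
c=arm.read_camera('wrist')
f=lambda u,v,z:atz(ray(c,(u/640,v/480)),z)
def ang(a,b,z): d=f(*b,z)-f(*a,z); return d, np.degrees(np.arctan2(d[1],d[0]))
print('slot',ang((329,256),(325,345),.152)); print('line',ang((370,293),(277,291.5),.152))
print('plate',ang((383,240),(275,237),.152)); print('lidfront',ang((468,241.5),(640,247),.163));print('headfront',ang((248,201),(392,206),.15))
# warmer pose via triangulation across wrist + top
t=arm.read_camera('top'); s=arm.read_camera('scene')
for k in('handle','heat_top','keep_warm','hinge'):
    rs=[]
    for n,cc in(('wrist',c),('top',t),('scene',s)):
        l=arm.landmark_of(n,k)
        if l and l[0]['conf']>.5: rs.append(ray(cc,l[0]['point'])); print(k,n,round(l[0]['conf'],2),atz(rs[-1],dict(handle=.208,hinge=.156,heat_top=.184,keep_warm=.152)[k]))
    if len(rs)>1: print(k,tri(rs))
```

```text
slot (array([ 0.0751, -0.0102,  0.    ]), np.float64(-7.734642469712724))
line (array([-0.0084, -0.0695,  0.    ]), np.float64(-96.89149001787479))
plate (array([-0.0101, -0.0767,  0.    ]), np.float64(-97.5339759878896))
lidfront (array([0.0174, 0.1269, 0.    ]), np.float64(82.20906117180003))
headfront (array([0.0139, 0.1   , 0.    ]), np.float64(82.10952744636282))
handle top 0.6 [0.5192 0.0068 0.208 ]
handle scene 0.66 [0.5219 0.006  0.208 ]
handle [0.5201 0.0071 0.2065]
heat_top wrist 0.58 [ 0.56   -0.2525  0.184 ]
heat_top top 0.64 [ 0.5611 -0.2478  0.184 ]
heat_top scene 0.68 [ 0.5604 -0.2558  0.184 ]
heat_top [ 0.5606 -0.2518  0.1815]
keep_warm wrist 0.68 [ 0.5074 -0.2454  0.152 ]
keep_warm top 0.83 [ 0.5099 -0.2501  0.152 ]
keep_warm scene 0.97 [ 0.4989 -0.2394  0.152 ]
keep_warm [ 0.5058 -0.246   0.1606]
hinge wrist 0.79 [ 0.6866 -0.0244  0.156 ]
hinge top 0.67 [ 0.6886 -0.0214  0.156 ]
hinge scene 0.56 [ 0.6855 -0.031   0.156 ]
hinge [ 0.6868 -0.0243  0.1541]
```

>>> jog_arm([
  {"offset":[-25,1.5,0],"twist":1.6},
  {"offset":[-25,1.5,0],"twist":0},
  {"offset":[-25,1.5,0],"twist":0},
  {"offset":[-26,1.5,0],"twist":0},
  {"offset":[0,0,25],"twist":0},
  {"offset":[0,0,20],"twist":0},
  {"offset":[0,0,0],"twist":0},
], gripper=0, force=20)

```text
t: 5.38
position: [0.5595, -0.2505, 0.3828]
ee_rot: [-0.002, 0.066, 0.998, 0.001]
contact_force: [-0.5, -0.9, -0.1]
finger_gap: 0.498
finger_force: 0.0
```

```bash
python3 look.py w3.png
```

```text
5.375 [ 0.5595 -0.2505  0.3828] [-0.0019  0.0664  0.9978  0.0007] 0.4978279873976457 [-0.4209  0.4229  0.0486  1.2006 -0.     -0.2881]
[[ 0.1325  0.9438  0.3027  0.4812]
 [ 0.9912 -0.1263 -0.0401 -0.2415]
 [ 0.0004  0.3053 -0.9523  0.3524]
 [ 0.      0.      0.      1.    ]]
heat_top 0.82 [314.816 284.208] [ 0.5599 -0.2539  0.184 ]
keep_warm 0.95 [315.904 168.096] [ 0.5061 -0.2462  0.152 ]
```

View pics/w3.png

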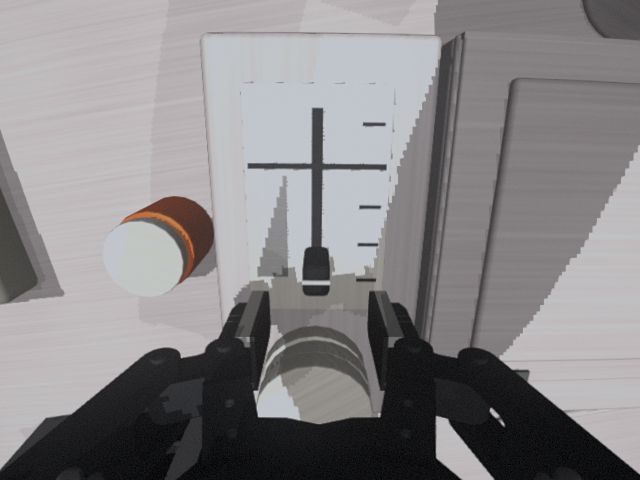

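The wrist view from nearer shows the line at row 167 and the grip top at (315,284), with the fingers straddling it. It needs about 54 mm of travel. I'll descend and grip.

>>> jog_arm([
  {"offset":[-1,-3,16],"twist":0},
  {"offset":[0,0,16],"twist":0},
  {"offset":[0,0,12],"twist":0},
  {"offset":[0,0,8],"twist":0},
  {"offset":[0,0,0],"twist":0},
])

```text
t: 6.25
position: [0.5604, -0.2537, 0.3319]
ee_rot: [-0.001, 0.066, 0.998, 0.0]
contact_force: [-0.2, 1.4, -0.2]
finger_gap: 0.5
finger_force: 0.0
```

>>> jog_arm([
  {"offset":[0,0,0],"twist":0},
  {"offset":[0,0,0],"twist":0},
  {"offset":[0,0,0],"twist":0},
  {"offset":[0,0,0],"twist":0},
  {"offset":[0,0,0],"twist":0},
  {"offset":[0,0,0],"twist":0},
], gripper=1, force=20)

```text
t: 7.0
position: [0.561, -0.2526, 0.3335]
ee_rot: [0.001, 0.066, 0.998, 0.002]
contact_force: [0.2, 5.3, 1.8]
finger_gap: 0.159
finger_force: 24.1
```

>>> jog_arm([
  {"offset":[11,0,0],"twist":0},
  {"offset":[11,0,0],"twist":0},
  {"offset":[11,0,0],"twist":0},
  {"offset":[11,0,0],"twist":0},
  {"offset":[10,0,0],"twist":0},
  {"offset":[0,0,0],"twist":0},
  {"offset":[0,0,0],"twist":0},
])

```text
t: 7.88
position: [0.5068, -0.2451, 0.3335]
ee_rot: [0.0, 0.066, 0.998, 0.002]
contact_force: [-0.0, 7.0, 3.2]
finger_gap: 0.155
finger_force: 24.3
```

```bash
python3 look.py w4.png
```

```text
7.875 [ 0.5068 -0.2451  0.3335] [0.0003 0.0659 0.9978 0.0022] 0.15541625161029343 [-0.4515  0.363  -0.1788  1.0302  0.0042 -0.3197]
[[ 0.1316  0.9425  0.3071  0.4287]
 [ 0.9913 -0.1263 -0.0373 -0.2361]
 [ 0.0036  0.3093 -0.9509  0.3027]
 [ 0.      0.      0.      1.    ]]
heat_top 0.91 [321.024 333.504] [ 0.5054 -0.245   0.184 ]
keep_warm 0.94 [317.888 294.288] [ 0.5052 -0.2461  0.152 ]
```

View pics/w4.png

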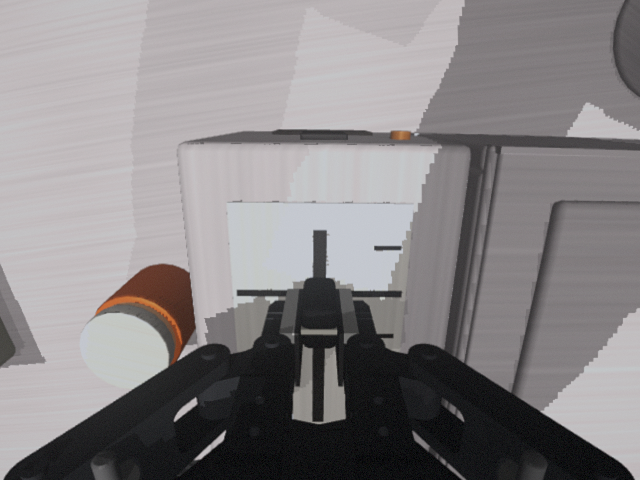

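The line (row 293) passes under the middle of the grip, with the measured offset under 1 mm. I'll release, rise and twist for the handle.

>>> jog_arm([
  {"offset":[0,0,0],"twist":0},
  {"offset":[0,0,0],"twist":0},
  {"offset":[0,0,0],"twist":0},
  {"offset":[0,0,0],"twist":0},
  {"offset":[0,0,-10],"twist":0},
  {"offset":[0,0,-25],"twist":0},
  {"offset":[0,0,-40],"twist":0},
  {"offset":[0,0,-40],"twist":0},
], gripper=0)

```text
t: 9.12
position: [0.5069, -0.2466, 0.4495]
ee_rot: [0.0, 0.066, 0.998, -0.0]
contact_force: [1.1, -0.6, -0.0]
finger_gap: 0.5
finger_force: 0.0
```

>>> jog_arm([
  {"offset":[0,0,0],"twist":10},
  {"offset":[0,0,0],"twist":10},
  {"offset":[0,0,0],"twist":10},
  {"offset":[0,0,0],"twist":10},
  {"offset":[0,0,0],"twist":10},
  {"offset":[0,0,0],"twist":10},
  {"offset":[0,0,0],"twist":10},
  {"offset":[0,0,0],"twist":10},
  {"offset":[0,0,0],"twist":10},
  {"offset":[0,0,0],"twist":0},
])

```text
t: 10.38
position: [0.5071, -0.2467, 0.4484]
ee_rot: [0.0, 0.752, 0.659, 0.0]
contact_force: [0.2, 0.1, 0.6]
finger_gap: 0.497
finger_force: 0.0
```

>>> jog_arm([
  {"offset":[40,-4,0],"twist":0},
  {"offset":[40,-4,0],"twist":0},
  {"offset":[40,-4,0],"twist":0},
  {"offset":[40,-4,0],"twist":0},
  {"offset":[40,-4,0],"twist":0},
  {"offset":[40,-1,0],"twist":0},
  {"offset":[0,0,0],"twist":0},
])

```text
t: 11.25
position: [0.5181, -0.0038, 0.4481]
ee_rot: [0.0, 0.75, 0.661, 0.0]
contact_force: [0.1, -0.2, 0.2]
finger_gap: 0.5
finger_force: 0.0
```

```bash
python3 look.py w5.png
python3 - <<'E'
from h import *
np.set_printoptions(precision=4,suppress=True)
for n in('top','scene'):
    c=arm.read_camera(n); save(c,n+'5.png')
    for k,z in(('heat_top',.184),('keep_warm',.152),('handle',.208)):
        l=arm.landmark_of(n,k)
        if l: print(n,k,round(l[0]['conf'],2),atz(ray(c,l[0]['point']),z))
E
```

```text
11.25 [ 0.5181 -0.0038  0.4481] [0.0001 0.7502 0.6612 0.0004] 0.4997843286912741 [-0.0075  0.2333 -0.0612  1.2756  0.0004  1.6892]
[[ 0.9921 -0.1197 -0.0384  0.5285]
 [-0.1257 -0.9434 -0.307   0.0732]
 [ 0.0005  0.3094 -0.9509  0.4174]
 [ 0.      0.      0.      1.    ]]
handle 0.69 [315.328 244.176] [0.5174 0.0007 0.208 ]
hinge 0.69 [538.176 226.992] [ 0.6851 -0.025   0.156 ]
top heat_top 0.42 [ 0.5042 -0.2383  0.184 ]
top keep_warm 0.94 [ 0.5054 -0.242   0.152 ]
top handle 0.67 [0.5195 0.0027 0.208 ]
scene heat_top 0.49 [ 0.5038 -0.2386  0.184 ]
scene keep_warm 0.79 [ 0.5048 -0.2469  0.152 ]
scene handle 0.66 [0.5269 0.008  0.208 ]
```

View pics/w5.png

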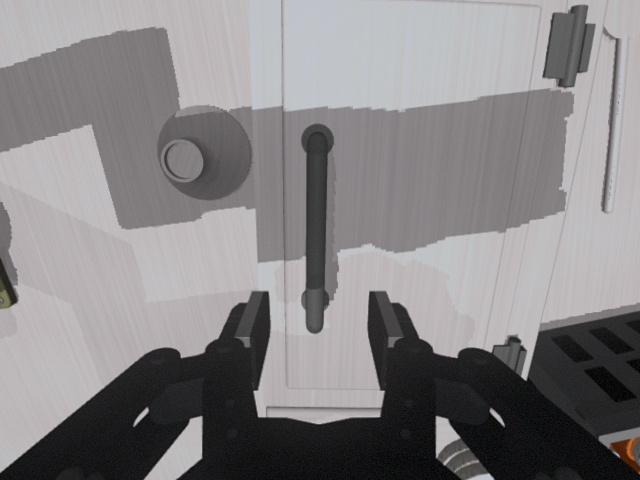

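The wrist view shows the bar from (318,135) to (315,325), centred between the fingers. The network puts it at (0.518, 0.002), and the heat control is still on the line. I'll descend and grip the handle.

>>> jog_arm([
  {"offset":[6,0,20],"twist":0},
  {"offset":[0,0,20],"twist":0},
  {"offset":[0,0,20],"twist":0},
  {"offset":[0,0,15],"twist":0},
  {"offset":[0,0,10],"twist":0},
  {"offset":[0,0,0],"twist":0},
])

```text
t: 12.65
position: [0.5186, -0.0, 0.3621]
ee_rot: [-0.0, 0.752, 0.659, -0.0]
contact_force: [-0.8, 0.1, 0.7]
finger_gap: 0.502
finger_force: 0.0
```

>>> jog_arm([
  {"offset":[0,0,0],"twist":0},
  {"offset":[0,0,0],"twist":0},
  {"offset":[0,0,0],"twist":0},
  {"offset":[0,0,0],"twist":0},
  {"offset":[0,0,0],"twist":0},
  {"offset":[0,0,0],"twist":0},
], gripper=1, force=40)

```text
t: 13.4
position: [0.5173, 0.0002, 0.3634]
ee_rot: [-0.001, 0.752, 0.659, -0.001]
contact_force: [-5.8, 0.8, 5.6]
finger_gap: 0.121
finger_force: 39.0
```

>>> jog_arm([
  {"offset":[0,2.4,-7.4],"twist":0},
  {"offset":[0,2.7,-7.2],"twist":0},
  {"offset":[0,3.1,-7.1],"twist":0},
  {"offset":[0,3.4,-7.0],"twist":0},
  {"offset":[0,3.7,-6.8],"twist":0},
  {"offset":[0,3.9,-6.7],"twist":0},
  {"offset":[0,4.3,-6.5],"twist":0},
  {"offset":[0,4.5,-6.3],"twist":0},
  {"offset":[0,0,0],"twist":0},
])

```text
t: 14.52
position: [0.5441, -0.0035, 0.4178]
ee_rot: [-0.003, 0.752, 0.659, -0.003]
contact_force: [-11.5, 1.2, 1.1]
finger_gap: 0.122
finger_force: 39.3
```

>>> jog_arm([
  {"offset":[0,4.8,-6.1],"twist":0},
  {"offset":[0,5.1,-5.9],"twist":0},
  {"offset":[0,5.3,-5.6],"twist":0},
  {"offset":[0,5.5,-5.4],"twist":0},
  {"offset":[0,5.8,-5.2],"twist":0},
  {"offset":[0,6.0,-4.9],"twist":0},
  {"offset":[0,0,0],"twist":0},
])

```text
t: 15.4
position: [0.5757, -0.008, 0.4529]
ee_rot: [-0.002, 0.752, 0.659, -0.002]
contact_force: [-14.5, 0.8, 10.8]
finger_gap: 0.121
finger_force: 39.6
```

>>> jog_arm([
  {"offset":[0,6.2,-4.6],"twist":0},
  {"offset":[0,6.5,-4.4],"twist":0},
  {"offset":[0,6.6,-4.1],"twist":0},
  {"offset":[0,6.7,-3.8],"twist":0},
  {"offset":[0,6.9,-3.5],"twist":0},
  {"offset":[0,7.1,-3.2],"twist":0},
  {"offset":[0,0,0],"twist":0},
  {"offset":[0,0,0],"twist":0},
  {"offset":[0,0,0],"twist":0},
])

```text
t: 16.52
position: [0.6169, -0.0138, 0.4782]
ee_rot: [0.001, 0.753, 0.658, 0.0]
contact_force: [-8.7, -1.2, 13.0]
finger_gap: 0.123
finger_force: 41.8
```

Run:
```python
from h import *
np.set_printoptions(precision=4,suppress=True)
s=arm.observe(); p=np.array(s['position']); print(s['t'],p,s['contact_force'],s['finger_gap'],s['finger_force'],s['qvel'])
xw=np.array([.991,-.134,0]); 
for h in([.6866,-.0215,.156],[.685,-.0195,.156]):
    d=p-[0,0,.155]-h; X=-d@xw; print('R',np.hypot(X,d[2]),'lid deg',np.degrees(np.arctan2(d[2],X)-np.arctan2(52,170)))
for n in('top','scene'):
    c=arm.read_camera(n); save(c,n+'6.png')
    for k,z in(('heat_top',.184),('keep_warm',.152),('handle',p[2]-.155)):
        l=arm.landmark_of(n,k)
        if l: print(n,k,round(l[0]['conf'],2),atz(ray(c,l[0]['point']),z))
```

```text
16.525 [ 0.6169 -0.0138  0.4782] [-8.6948 -1.1752 13.0065] 0.12281401869447311 41.792922019958496 [ 0.0002  0.0009 -0.0008 -0.0007  0.002  -0.0009]
R 0.18129300099278706 lid deg 50.23720099875489
R 0.18058413887207078 lid deg 50.779546057254926
top keep_warm 0.85 [ 0.5111 -0.2429  0.152 ]
top handle 0.47 [ 0.6175 -0.0103  0.3232]
scene keep_warm 0.74 [ 0.5029 -0.2442  0.152 ]
scene handle 0.7 [ 0.6189 -0.0124  0.3232]
```

View pics/scene6.png

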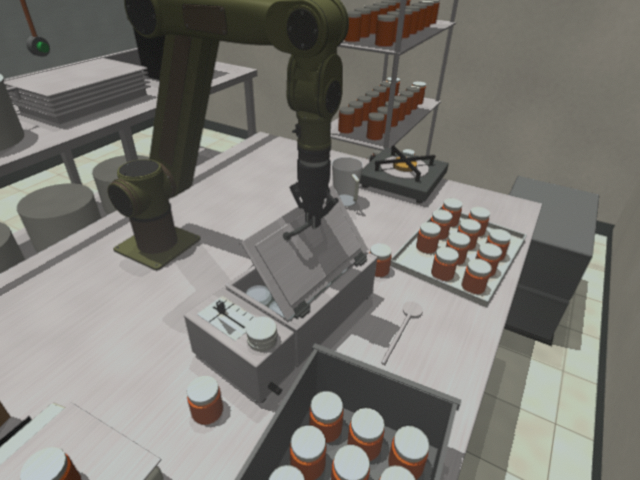

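The picture shows the lid open at about 50° with the fingers on its handle near (310,225). The heat control is still at the line near (220,308), the caps and jars are in place, and the arm is still. I'll hand in.

```bash
python3 -c "
from plant import arm
print(arm.close_job())"
```

```text
the job is handed in; nothing more can be done
None
```

I slid the heat control to the keep-warm line with the lid shut, then lifted the lid by its handle to about 50° (computed from the arm's pose). The job is handed in with the gripper still holding it; no verdict was returned.

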